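# Zero the parcel scale with its basket hung

## Robot

A 6-joint arm with a two-finger parallel gripper is mounted at the origin on the work surface. World frame = base frame: x ahead of the robot, y to its left, z up, the work surface at z = 0. Lengths are in m, angles in degrees, forces in N, time in s.
With the tool pointing down it reaches from about 0.35 to 0.875 m from the base axis. Payload 4.2 kg.
Tool frame: the origin (TCP) lies on the centre line of the jaws, within the pads' length; the fingertips stand 25 mm ahead of it and the grasp point (between the pads) lies 6 mm ahead of it; z points along the fingers, y is the line along which they close (so a half turn about z gives the same grasp; the last joint's range is limited). The gripper opens to 87 mm and grips with 3 to 60 N. Pads are 19 mm wide; open, the fingers measure 117 mm over their backs; the gripper's body (75 mm by 190 mm) begins 51 mm behind the grasp point.
Start: joints at [-59.267, 22.042, 0.453, 0, -68.411, -14.817], TCP at [0.171, -0.601, 0.248] pointing down, gripper open.
Joint ranges: [-179.83, 179.83], [-69.29, 118.12], [-61.27, 80.66], [-181.25, 117.63], [-171.15, -9.14], [-177.46, 177.46]. Speed limits (degrees/s): [159.86, 159.86, 180, 180, 180, 180].

## Interface

Orientations are given as a 3x3 rotation matrix whose columns are the frame's x, y, z axes.
In Python, from station import r gives the robot as it stands.
- The arm moves only by the tool move_arm, never from a script. Its argument "series" is a list of rows, each an object with "grip": the opening, from 0 (shut) to 1 (fully open); "xyz": the shift along the tool's x, y, z in mm, a list of three; "angular": the turn, a rotation vector about the tool's x, y, z in rad, a list of three. A call has 1 to 10 rows; each row is the pose to reach, as a shift and turn from the pose commanded when the call began, along the tool's axes at that moment; what a row does not reach only later rows make up. A row lasts 1/10 s, in which the tool goes at most 50 mm and 8.59 degrees, less where a joint would pass 70% of its speed; a pose out of reach is approached as far as the arm can. A call with a gripper value outside its range is refused whole. The fingers move at their own pace and stop on an object; the grip force is fixed at half the most. Time passes only in rows, so rows that repeat a pose let the fingers close. It gives the time, the measured TCP pose, the force, the opening and the grip force at its end, in the units of the state.
- r.sense(): the state, without advancing time (a new reading comes with each control period).
- r.capture(name): name is "scene" or "top" or "wrist"; returns a dict with "img" (384x512x3 uint8, red, green, blue), "camera_matrix" (3x3 intrinsics, pixels), "k1" (the pictures are not rectified: a ray, as slopes to the right and down, at radius r is drawn at 1 + k1 r^2 times it, then the intrinsics apply), "rvec" (rotation vector, rad) and "tvec" (3), from world to camera coordinates, as OpenCV has them; the wrist camera has in their place "hand_eye" (4x4, takes a point from camera to tool coordinates, whose origin is the TCP and whose axes are the flange's). Camera axes: x right, y down, z forward; pixel columns grow to the right and rows downward; lengths in m; the calibration is good to about 2 mm. A picture is of the moment at which its call begins: read the wrist's pose just before it. There is no depth.
- r.finish_job(): hands the job in; it is judged then, once.
The state is a dict: "time_s": time; "joints": joint angles; "joint_velocities": joint speeds; "effort": joint torques, N m; "tcp_pos": TCP position; "ee_rot": TCP orientation; "wrist_force": force on the tool from outside, world axes, zero at the start; "moment": the same for the moment, N m; "gripper_width": opening from 0.0 (shut) to 1.0 (fully open); "gripper_force": force on a finger pad.
Only numpy, scipy, OpenCV 4.12 (cv2) and the standard library are available. Lean on these libraries where they do the work, as an engineer would, in place of code of your own. Each camera call takes 0.05 s, during which the arm holds its last target. There are 200 camera calls.

## Task

Hang the empty green basket by its handle on the parcel scale's double hook and let go of it; then take the orange-topped stylus out of its stand, reach it down through the yellow-ringed hole in the scale and press the recessed red zero button fully down. Do not press the button before the basket hangs there, and leave the other things on the desk where they are. Finish holding: the stylus still in the gripper and the button still held down with it, the basket hanging freely from the hook.

Things in the scene. Friction and masses are not known exactly. Their poses are not given: they have to be found in the camera images.
- scale: Parcel scale, fixed. Origin on the desk below the hook's trough; x points from the hook's tips to the column, y left, z up. White base 25 mm high, x -60 to 130, y -90 to 260 mm. Column at x 112 mm; its black head, 100 mm wide, has its front at x 94 mm and its top at 240 mm. Grey pod with display and button hole on the base's left end: x -45 to 85, y 145 to 255 mm, top 60 mm above the desk.
- scale_hook (a point): Where the middle of the handle bar's axis rests when hung, 209 mm above the desk; the bar lies along y across both prongs. Axes as scale. Prongs: two 8 mm steel rods at y -36 and +36 mm, 64 mm free between; from the column head they slope down to the trough (rod axis 200 mm high), then turn up to tips at x -30 mm, 225 mm high. A bar lowered in a little off slides to this place.
- zero_hole (a point): Centre of the mouth of the round hole in the flat top of the pod, 60 mm above the desk, with a yellow ring round it; hole 18 mm in diameter, straight down; scale frame (-10, 200, 60) mm. Axes as scale.
- button_top (a point): Centre of the flat red button face (17 mm in diameter) down inside the hole, 28 mm below the mouth when not pressed; moves down with the button.
- zero_button (a joint): Travel of the button: 0 at rest, grows as it is pressed down, stop at 0.005 m. Spring: about 1.8 N to start, 4.8 N at the stop; it springs back when let go.
- basket: Empty lime-green basket, 100 (x) x 150 (y) x 60 mm high, about 0.25 kg, on the desk at the robot's right. Origin at the centre of its underside, z up. A rigid handle of 8 mm steel rod rises from its two ends (y -70 and +70 mm) to a straight level bar along y, 132 mm long, axis 150 mm above the underside.
- basket_grip (a point): Middle of the handle bar's axis, 150 mm above the basket's underside; here a black rubber sleeve, 12 mm (x) x 40 mm (y) x 20 mm (z), to grip from above across x; the bare rod on both sides of it goes on the prongs. Axes as basket.
- holder: Black stylus stand, 60 x 60 x 55 mm block, fixed to the desk (in a different place each time), with one upright hole 11.6 mm in diameter and 50 mm deep at its centre. Origin at the centre of its underside.
- stylus: Straight round stylus, 140 mm long, 30 g, standing tip down in the stand (tip 5 mm above the desk, 90 mm stick out; it may lean 2 or 3 degrees). Origin at the centre of its tip, z along it to its top. Steel tip 6 mm in diameter for 12 mm, white shaft 10 mm to 85 mm, orange top 14 mm in diameter from 85 to 140 mm.
- stylus_tip (a point): The end face of the stylus's tip (same point as stylus).
- stylus_grip (a point): On the stylus axis in the middle of the orange part, 115 mm from the tip.
- mouse: Loose black computer mouse, 105 x 62 x 33 mm; origin at the centre of its underside. The mouse and the holder may change places. To be left alone.
- spray_bottle: Loose white spray bottle with red trigger, 84 mm in diameter, 243 mm high; origin at the centre of its underside. To be left alone.
- keyboard: Loose black keyboard, 150 x 440 x 21 mm; origin at the centre of its underside. To be left alone.
- mug: Loose blue mug, 80 mm in diameter, 95 mm high, handle at its +y; origin at the centre of its underside. To be left alone.
- stapler: Loose red and black stapler, 130 x 36 x 45 mm; origin at the centre of its underside. To be left alone.
Mind the look-alikes: they are no part of the job. There is more than one size of the basket; the job needs the larger.

How it is judged (in metres and radians):
On the way, in this order (a step that is already met when the one before it is completed fails the run):
1. the basket hangs by its handle bar from both prongs of the hook, let go (x of basket_grip in the frame of scale_hook between -0.012 and 0.012 m and y of basket_grip in the frame of scale_hook between -0.025 and 0.025 m and z of basket_grip in the frame of scale_hook between -0.008 and 0.008 m and angle between basket's own z axis and vertical below 0.25 rad and contact force between basket and scale above 0.8 N and contact force between basket and the arm below 0.1 N and contact force between basket and the fingers below 0.1 N), for 0.4 s.
2. the stylus is drawn out of its stand in the gripper (z of stylus_tip in the frame of holder above 0.06 m and contact force between stylus and the fingers above 1 N), for 0.1 s.
At the end, for the whole second after the job is handed in: The basket hangs by its bar in the hook trough, untouched by the robot (bar middle within 12 mm in x, 25 mm in y, 8 mm in z of scale_hook, tilt under 0.25 rad); the stylus, gripped, is through the hole and keeps the button at least 4 of its 5 mm down (all of step 1 and value of joint zero_button above 0.004 m and contact force between stylus and scale above 1.5 N and contact force between stylus and the fingers above 1 N and horizontal distance between stylus_tip and zero_hole below 0.009 m and z of stylus_tip in the frame of zero_hole below -0.02 m); the arm keeps its last pose, push and grip.
It fails at once if the button is pressed while the basket does not hang on the hook (value of joint zero_button above 0.0025 m and distance between basket_grip and scale_hook above 0.04 m).
It fails at once if a bystander (mouse, spray bottle, keyboard, mug or stapler) is shifted by more than 30 mm (distance of any of mouse, spray_bottle, keyboard, mug, stapler from where it was at the start of the episode above 0.03 m).
It also fails if it takes over 70 s, if anything falls off the work surface, if the arm or the gripper's body presses on something with over 40 N, if the wrist force passes 120 N, or if a joint passes its speed limit or range.

## Working session

There is one attempt and no reset: what is moved stays moved. The work goes in short steps, Python scripts to look and compute and a tool call to move; the robot and the scene stay as the last step left them, time stands still between calls to the robot, and variables do not carry over. Pictures are saved under pics/ and viewed, at most 10 in all, crops included, and the job is handed in when it is done.

Besides the shell and the picture viewer there is one more tool, called after "Emit:" as name(argument=value, ...), one argument or row to a line, values as JSON. move_arm: Moves the arm, as the interface text tells. Its arguments: {"type":"object","properties":{"series":{"type":"array"}},"required":["series"]}

```bash
mkdir -p pics; cat > h.py <<'E'
import numpy as np, cv2
from station import r
def ray(c,u,v):
    K=np.array(c["camera_matrix"]);k1=c["k1"]
    p=cv2.undistortPoints(np.array([[[u,v]]],float),K,np.array([k1,0,0,0,0.]))[0,0]
    d=np.array([p[0],p[1],1.])
    if "rvec" in c:
        R=cv2.Rodrigues(np.array(c["rvec"],float))[0];t=np.array(c["tvec"],float).ravel()
        return -R.T@t,R.T@d
    H=np.array(c["hand_eye"]);s=c["s"];R=np.array(s["ee_rot"]);p=np.array(s["tcp_pos"])
    return R@H[:3,3]+p,R@H[:3,:3]@d
def at(c,u,v,z):
    o,d=ray(c,u,v);return o+d*(z-o[2])/d[2]
def proj(c,P):
    K=np.array(c["camera_matrix"])
    if "rvec" in c: R=cv2.Rodrigues(np.array(c["rvec"],float))[0];q=R@np.array(P)+np.array(c["tvec"],float).ravel()
    else:
        H=np.array(c["hand_eye"]);s=c["s"];q=np.array(s["ee_rot"]).T@(np.array(P)-s["tcp_pos"]);q=H[:3,:3].T@(q-H[:3,3])
    x=q[:2]/q[2];x=x*(1+c["k1"]*(x@x));return K[:2,:2]@x+K[:2,2]
def cap(n):
    s=r.sense();c=r.capture(n);c["s"]=s
    import pickle;pickle.dump({k:(v if k!="s" else {q:s[q] for q in("ee_rot","tcp_pos")}) for k,v in c.items()},open(n+".pkl","wb"));return c
def load(n):
    import pickle;return pickle.load(open(n+".pkl","rb"))
def save(im,f): cv2.imwrite("pics/"+f,cv2.cvtColor(im,cv2.COLOR_RGB2BGR))
E
python3 - <<'E'
from h import *
a=cap("top");b=cap("scene")
save(cv2.resize(a["img"],(800,600),interpolation=cv2.INTER_CUBIC),"top.png")
save(cv2.resize(b["img"],(800,600),interpolation=cv2.INTER_CUBIC),"scene.png")
s=r.sense();print(s["tcp_pos"],s["ee_rot"]);print(ray(a,256,192),ray(b,256,192))
E
```

```text
[ 0.17128992 -0.60058531  0.24657627] [[-9.61689420e-01 -2.74140532e-01 -6.54426814e-04]
 [-2.74141282e-01  9.61687717e-01  1.81469393e-03]
 [ 1.31873068e-04  1.92457736e-03 -9.99998139e-01]]
(array([0.18615806, 0.07843463, 1.71491261]), array([ 0.20489764,  0.00461723, -0.97883787])) (array([ 1.07869366, -0.76162698,  0.81524956]), array([-0.47883904,  0.68182846, -0.55304452]))
```

View pics/top.png

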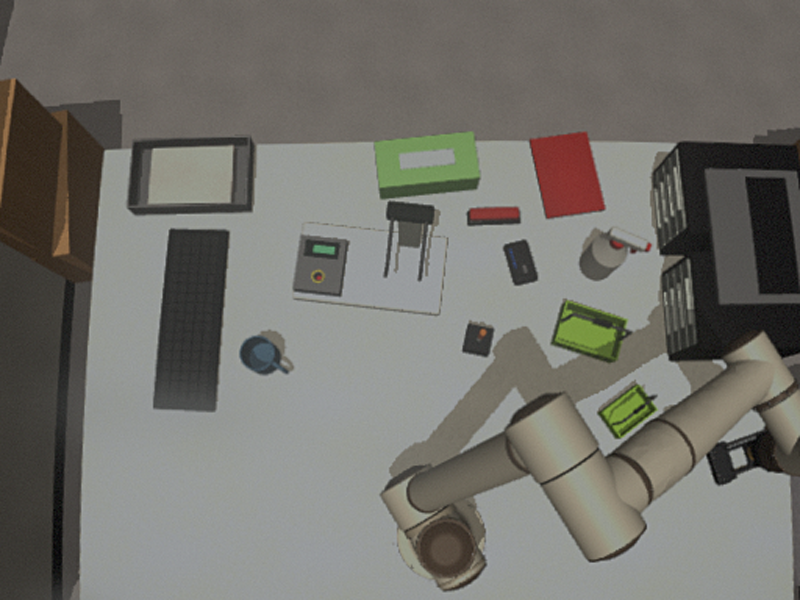

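View pics/scene.png

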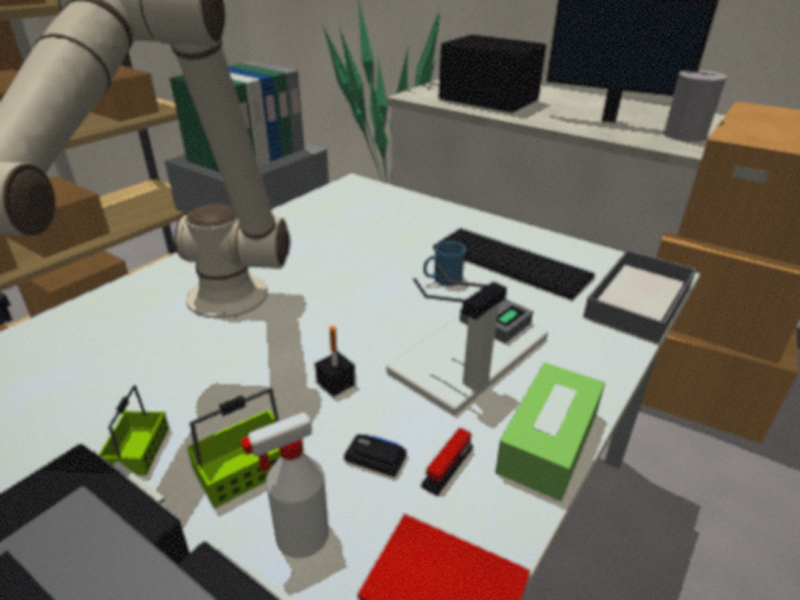

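Top picture at 800x600: the large basket is at (590,330) and the small look-alike at (627,410). The holder with the stylus is at (478,338), the mouse at (520,262), the hook between (388,275) and (427,275), and the hole at (318,276). I'm choosing the larger basket, and will check it in a close crop.

```bash
python3 - <<'E'
from h import *
a=load("top")
save(cv2.resize(a["img"][120:285,185:425],None,fx=10/3,fy=10/3,interpolation=cv2.INTER_CUBIC),"topc.png")
E
```

```text
(no output)
```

View pics/topc.png

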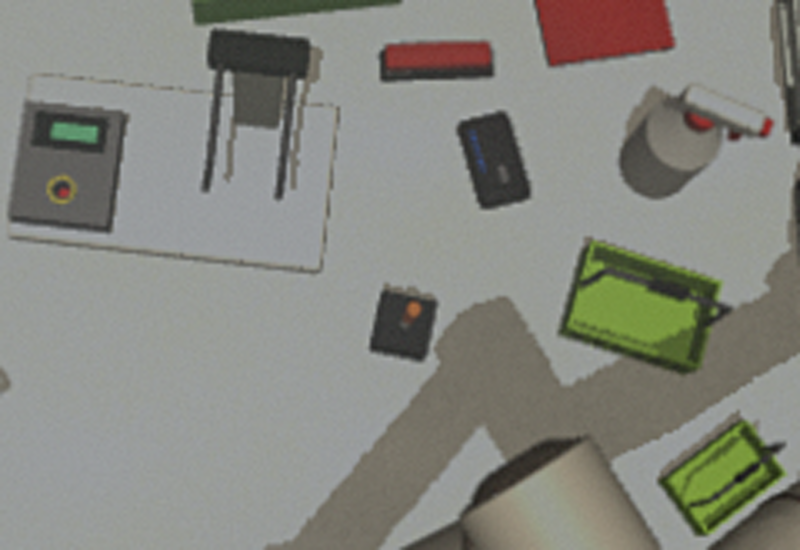

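Close crop: the large basket has its black sleeve at (668,288) and rim corners (590,240), (722,282), (697,372), (563,333). The small one is at (720,475). The stylus's orange top is at (414,309), the hole at (62,189), and the base corners at (28,75), (339,106), (322,271), (8,237).

```bash
python3 - <<'E'
from h import *
from scipy.optimize import least_squares
a=load("top");S=10/3
px=lambda u,v:(185+(u+.5)/S-.5,120+(v+.5)/S-.5)
W=lambda u,v,z:at(a,*px(u,v),z)[:2]
def fit(L,P):
    L=np.array(L,float);P=np.array(P)
    f=lambda q:((np.c_[np.cos(q[2])*L[:,0]-np.sin(q[2])*L[:,1],np.sin(q[2])*L[:,0]+np.cos(q[2])*L[:,1]]+q[:2])-P).ravel()
    s=least_squares(f,[*P.mean(0),0.]);return s.x,np.abs(s.fun).max()
q,e=fit([(.13,.26),(.13,-.09),(-.06,-.09),(-.06,.26),(-.01,.2)],[W(28,75,.025),W(339,106,.025),W(322,271,.025),W(8,237,.025),W(62,189,.06)])
print("scale",q,np.degrees(q[2]),e)
print("hole px",W(62,189,.06))
b,e=fit([(.05,.075),(.05,-.075),(-.05,-.075),(-.05,.075)],[W(590,240,.06),W(722,282,.06),W(697,372,.06),W(563,333,.06)])
print("basket",b,np.degrees(b[2]),e,"sleeve",W(668,288,.155))
print("stylus top",W(414,309,.145),"holder",[W(*p,.055) for p in((385,290),(437,298),(424,361),(371,351))])
print("mouse",W(495,160,.03),"bottle",W(690,120,.2),W(650,165,.02))
E
```

```text
scale [ 0.57585702  0.07655685 -0.11991767] -6.87077636778458 0.0028274048832421794
hole px [0.59268234 0.27626986]
basket [ 0.45576543 -0.34930976 -0.3184207 ] -18.244162260687208 0.003403787609056741 sleeve [ 0.45900754 -0.35150979]
stylus top [ 0.44260587 -0.0916042 ] holder [array([ 0.4783261 , -0.07082802]), array([ 0.468924  , -0.12646225]), array([ 0.40114171, -0.11032404]), array([ 0.41263708, -0.05410039])]
mouse [ 0.62752539 -0.19981321] bottle [ 0.62345854 -0.37365332] [ 0.62305081 -0.37727106]
```

Emit:
move_arm(
  series=[
    {"grip":0.6,"xyz":[-30,40,-30],"angular":[0,0,0]},
    {"grip":0.6,"xyz":[-60,80,-53],"angular":[0,0,-0.1]},
    {"grip":0.6,"xyz":[-95,125,-53],"angular":[0,0,-0.22]},
    {"grip":0.6,"xyz":[-131,171,-53],"angular":[0,0,-0.36]},
    {"grip":0.6,"xyz":[-175,170,-53],"angular":[0,0,-0.5]},
    {"grip":0.6,"xyz":[-220,168,-53],"angular":[0,0,-0.63]},
    {"grip":0.6,"xyz":[-265,165,-53],"angular":[0,0,-0.77]},
    {"grip":0.6,"xyz":[-310,163,-53],"angular":[0,0,-0.9]},
    {"grip":0.6,"xyz":[-344,162,-53],"angular":[0,0,-0.974]},
    {"grip":0.6,"xyz":[-344,162,-53],"angular":[0,0,-0.974]},
  ],
)

```text
time_s: 1.1
tcp_pos: [0.4612, -0.3495, 0.2988]
ee_rot: [[-0.309, -0.951, -0.001], [-0.951, 0.309, 0.001], [-0.001, 0.002, -1.0]]
wrist_force: [-0.5, 0.3, -0.7]
gripper_width: 0.604
gripper_force: 0.0
```

Emit:
move_arm(
  series=[
    {"grip":0.6,"xyz":[0,0,0],"angular":[0,0,0]},
    {"grip":0.6,"xyz":[0,0,0],"angular":[0,0,0]},
  ],
)

```text
time_s: 1.3
tcp_pos: [0.4568, -0.351, 0.3003]
ee_rot: [[-0.315, -0.949, -0.001], [-0.949, 0.315, 0.0], [-0.0, 0.001, -1.0]]
wrist_force: [-0.3, -0.0, -0.1]
gripper_width: 0.601
gripper_force: 0.0
```

```bash
python3 - <<'E'
from h import *
a=cap("wrist")
save(cv2.resize(a["img"],(800,600),interpolation=cv2.INTER_CUBIC),"w1.png")
s=a["s"];print(s["tcp_pos"],s["ee_rot"],s["joints"],s["wrist_force"]);print(a["hand_eye"],proj(a,[.457,-.35,.15]))
E
```

```text
[ 0.45681604 -0.35100742  0.30034091] [[-3.14733377e-01 -9.49179732e-01 -8.59066523e-04]
 [-9.49180113e-01  3.14733133e-01  4.09132592e-04]
 [-1.17963666e-04  9.44176542e-04 -9.99999547e-01]] [-2.14356914e+01  1.54396583e+01 -1.55717077e+00 -4.00583744e-03
 -7.30575541e+01  3.09214486e+00] [-0.30182761 -0.03082618 -0.11434322]
[[ 1.31396376e-03 -9.70687075e-01 -2.40343245e-01  6.62948396e-02]
 [ 9.99998731e-01  1.05900903e-03  1.18994694e-03  3.58388003e-04]
 [-9.00540451e-04 -2.40344504e-01  9.70687235e-01 -1.37904265e-01]
 [ 0.00000000e+00  0.00000000e+00  0.00000000e+00  1.00000000e+00]] [256.28220396 188.83328026]
```

View pics/w1.png

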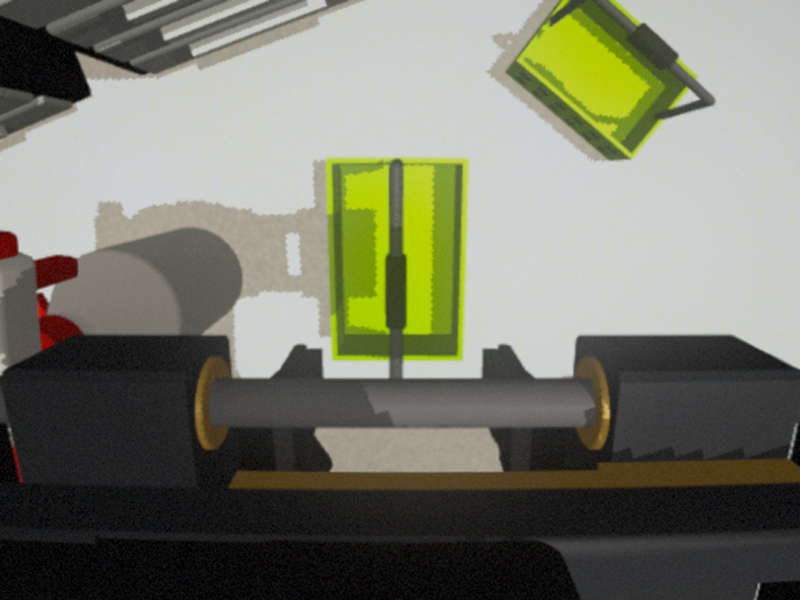

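Wrist view: the sleeve is at (397,291), the bar is parallel to the image columns and centred between the fingers, and the small basket is off at upper right. I'm descending with a 2 mm correction.

Emit:
move_arm(
  series=[
    {"grip":0.6,"xyz":[2,-2,40],"angular":[0,0,0]},
    {"grip":0.6,"xyz":[2,-2,80],"angular":[0,0,0]},
    {"grip":0.6,"xyz":[2,-2,115],"angular":[0,0,0]},
    {"grip":0.6,"xyz":[2,-2,135],"angular":[0,0,0]},
    {"grip":0.6,"xyz":[2,-2,141],"angular":[0,0,0]},
    {"grip":0.6,"xyz":[2,-2,141],"angular":[0,0,0]},
    {"grip":0.0,"xyz":[2,-2,141],"angular":[0,0,0]},
    {"grip":0.0,"xyz":[2,-2,141],"angular":[0,0,0]},
    {"grip":0.0,"xyz":[2,-2,141],"angular":[0,0,0]},
    {"grip":0.0,"xyz":[2,-2,141],"angular":[0,0,0]},
  ],
)

```text
time_s: 2.35
tcp_pos: [0.4594, -0.3535, 0.1604]
ee_rot: [[-0.314, -0.95, 0.001], [-0.95, 0.314, -0.001], [0.0, -0.002, -1.0]]
wrist_force: [-0.2, 0.1, 0.0]
gripper_width: 0.323
gripper_force: 0.0
```

Emit:
move_arm(
  series=[
    {"grip":0.0,"xyz":[0,0,0],"angular":[0,0,0]},
    {"grip":0.0,"xyz":[0,0,0],"angular":[0,0,0]},
  ],
)

```text
time_s: 2.55
tcp_pos: [0.4592, -0.3534, 0.1597]
ee_rot: [[-0.314, -0.95, 0.0], [-0.95, 0.314, -0.0], [0.0, -0.0, -1.0]]
wrist_force: [0.8, -0.4, 0.7]
gripper_width: 0.138
gripper_force: 0.6
```

Emit:
move_arm(
  series=[
    {"grip":0.0,"xyz":[0,0,-10],"angular":[0,0,0]},
    {"grip":0.0,"xyz":[0,0,-30],"angular":[0,0,0]},
    {"grip":0.0,"xyz":[0,0,-60],"angular":[0,0,0]},
    {"grip":0.0,"xyz":[0,0,-90],"angular":[0,0,0]},
    {"grip":0.0,"xyz":[-20,0,-120],"angular":[0,0,0]},
    {"grip":0.0,"xyz":[-50,0,-145],"angular":[0,0,0]},
    {"grip":0.0,"xyz":[-80,0,-165],"angular":[0,0,0]},
    {"grip":0.0,"xyz":[-115,5,-170],"angular":[0,0,-0.03]},
    {"grip":0.0,"xyz":[-155,5,-170],"angular":[0,0,-0.06]},
    {"grip":0.0,"xyz":[-195,10,-170],"angular":[0,0,-0.1]},
  ],
)

```text
time_s: 3.55
tcp_pos: [0.5107, -0.1636, 0.3296]
ee_rot: [[-0.217, -0.976, -0.0], [-0.976, 0.217, 0.001], [-0.001, 0.0, -1.0]]
wrist_force: [1.0, 0.2, -3.4]
gripper_width: 0.136
gripper_force: 30.0
```

```bash
cat > go.py <<'E'
from h import *
import sys
# go.py x y z [yaw of tool y in deg]: shift in tool axes
t=np.array([float(v) for v in sys.argv[1:4]]);s=r.sense();R=np.array(s["ee_rot"]);p=np.array(s["tcp_pos"])
print("pos",p.round(4),"F",np.round(s["wrist_force"],1),"grip",s["gripper_width"],s["gripper_force"],"J",np.round(s["joints"],0))
print("shift mm",(R.T@(t-p)*1000).round(1))
if len(sys.argv)>4:
    a=np.radians(float(sys.argv[4]));y=np.array([np.cos(a),np.sin(a),0]);z=np.array([0,0,-1.]);D=np.c_[np.cross(y,z),y,z]
    print("rot",cv2.Rodrigues(R.T@D)[0].ravel().round(3))
E
python3 go.py .576 .0766 .33 173.1
```

```text
pos [ 0.5107 -0.1636  0.3296] F [ 1.   0.2 -3.4] grip 0.13608904128933846 29.998542414978147 J [ -0.  11.  -4.  -0. -76. -12.]
shift mm [-2.486e+02 -1.180e+01 -2.000e-01]
rot [ 0.     0.001 -0.098]
```

Emit:
move_arm(
  series=[
    {"grip":0.0,"xyz":[-35,-2,0],"angular":[0,0,-0.02]},
    {"grip":0.0,"xyz":[-75,-4,0],"angular":[0,0,-0.04]},
    {"grip":0.0,"xyz":[-115,-6,0],"angular":[0,0,-0.06]},
    {"grip":0.0,"xyz":[-155,-8,0],"angular":[0,0,-0.08]},
    {"grip":0.0,"xyz":[-195,-10,0],"angular":[0,0,-0.098]},
    {"grip":0.0,"xyz":[-225,-12,0],"angular":[0,0,-0.098]},
    {"grip":0.0,"xyz":[-242,-12,0],"angular":[0,0,-0.098]},
    {"grip":0.0,"xyz":[-249,-12,0],"angular":[0,0,-0.098]},
    {"grip":0.0,"xyz":[-249,-12,0],"angular":[0,0,-0.098]},
    {"grip":0.0,"xyz":[-249,-12,0],"angular":[0,0,-0.098]},
  ],
)

```text
time_s: 4.55
tcp_pos: [0.5749, 0.074, 0.328]
ee_rot: [[-0.122, -0.993, -0.006], [-0.993, 0.122, -0.002], [0.002, 0.006, -1.0]]
wrist_force: [-2.3, -4.3, -6.4]
gripper_width: 0.137
gripper_force: 30.0
```

```bash
python3 go.py .576 .0766 .33 173.1; python3 - <<'E'
from h import *
a=cap("wrist");b=cap("scene")
o=np.array([.5759,.0766,0]);y=np.radians(-6.87);R=np.array([[np.cos(y),-np.sin(y),0],[np.sin(y),np.cos(y),0],[0,0,1]])
for n,c in(("wrist",a),("scene",b)):
    for P in([-.03,.036,.229],[-.03,-.036,.229],[0,.036,.209],[0,-.036,.209],[.09,0,.24]): print(n,P,proj(c,o+R@P).round(0))
wi=cv2.resize(a["img"],(400,300));sc=cv2.resize(b["img"][90:290,150:400],(800,600)) if 0 else cv2.resize(b["img"][130:280,220:370],(400,400),interpolation=cv2.INTER_CUBIC)
im=np.zeros((400,800,3),np.uint8);im[:300,:400]=wi;im[:,400:]=sc;save(im,"p3.png")
E
```

```text
pos [0.5749 0.074  0.328 ] F [-2.3 -4.3 -6.4] grip 0.13749998574660538 30.01627764024306 J [ 23.  15.   2.  -0. -77. -30.]
shift mm [-2.7 -0.8 -2. ]
rot [ 0.006 -0.002 -0.002]
wrist [-0.03, 0.036, 0.229] [294. 252.]
wrist [-0.03, -0.036, 0.229] [296. 158.]
wrist [0, 0.036, 0.209] [254. 243.]
wrist [0, -0.036, 0.209] [254. 155.]
wrist [0.09, 0, 0.24] [127. 212.]
scene [-0.03, 0.036, 0.229] [279. 168.]
scene [-0.03, -0.036, 0.229] [264. 177.]
scene [0, 0.036, 0.209] [286. 177.]
scene [0, -0.036, 0.209] [271. 186.]
scene [0.09, 0, 0.24] [303. 184.]
```

View pics/p3.png

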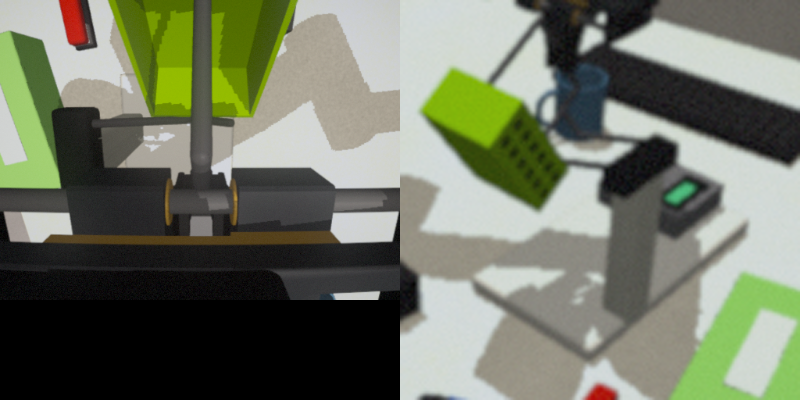

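The left half is the wrist view and the right half the scene camera. The basket has swung sideways in the grip: its body sits at lower height than the prongs, so it hit the right prong (around (545,160)) when I came in from the side. I'll lift, back off, set the basket upright on the desk and regrip it. The next approach will be from the tip side.

Emit:
move_arm(
  series=[
    {"grip":0.0,"xyz":[0,0,-15],"angular":[0,0,0]},
    {"grip":0.0,"xyz":[10,0,-30],"angular":[0,0,0]},
    {"grip":0.0,"xyz":[40,0,-40],"angular":[0,0,0]},
    {"grip":0.0,"xyz":[80,10,-40],"angular":[0,0,0]},
    {"grip":0.0,"xyz":[120,30,-40],"angular":[0,0,0]},
    {"grip":0.0,"xyz":[160,50,-40],"angular":[0,0,0]},
    {"grip":0.0,"xyz":[200,65,-40],"angular":[0,0,0]},
    {"grip":0.0,"xyz":[240,80,-40],"angular":[0,0,0]},
    {"grip":0.0,"xyz":[280,90,-40],"angular":[0,0,0]},
    {"grip":0.0,"xyz":[300,90,-40],"angular":[0,0,0]},
  ],
)

```text
time_s: 5.65
tcp_pos: [0.4503, -0.2136, 0.3713]
ee_rot: [[-0.123, -0.992, 0.006], [-0.992, 0.123, 0.0], [-0.001, -0.006, -1.0]]
wrist_force: [1.0, 0.0, -2.9]
gripper_width: 0.132
gripper_force: 30.0
```

```bash
python3 go.py .45 -.25 .33 ; python3 - <<'E'
from h import *
b=cap("scene");a=cap("wrist")
wi=cv2.resize(a["img"],(400,300));sc=cv2.resize(b["img"][40:290,80:330],(400,400),interpolation=cv2.INTER_CUBIC)
im=np.zeros((400,800,3),np.uint8);im[:300,:400]=wi;im[:,400:]=sc;save(im,"p4.png")
E
```

```text
pos [ 0.4503 -0.2136  0.3713] F [ 1.   0.  -2.9] grip 0.132294760375151 29.99651050195098 J [ -7.   6.  -4.  -0. -80.  -0.]
shift mm [36.2 -3.9 41.3]
```

View pics/p4.png

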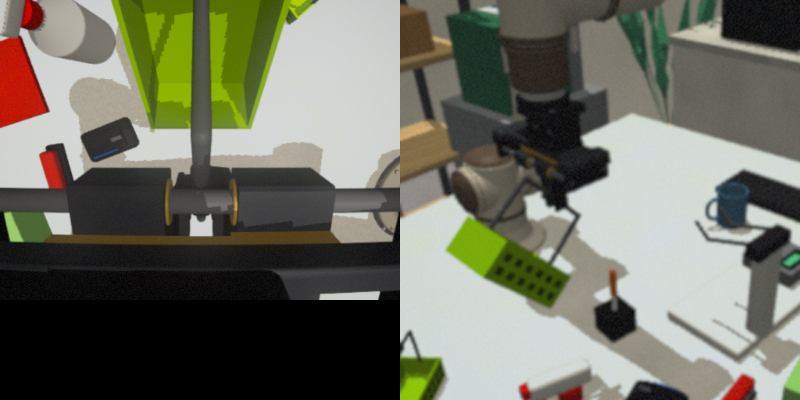

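```bash
python3 - <<'E'
from h import *
from scipy.optimize import least_squares
c=load("scene");s=c["s"];p=np.array(s["tcp_pos"])-[0,0,.0097];y=np.radians(-6.9);Z=np.array([[np.cos(y),-np.sin(y),0],[np.sin(y),np.cos(y),0],[0,0,1]])
L=[(.05,.075,-.15),(.05,-.075,-.15),(-.05,-.075,-.15),(0,.066,0),(.05,.075,-.09)];U=[(555,305),(478,275),(447,255),(578,213),(570,278)]
U=np.array([((u-400)/1.6+80,v/1.6+40) for u,v in U])
def f(q):
    R=Z@cv2.Rodrigues(np.array([q[0],q[1],0.]))[0]
    return np.array([proj(c,p+R@(np.array(l)+[0,q[2],q[3]])) for l in L]).ravel()-U.ravel()
for t in(.4,.9,-.6):
    o=least_squares(f,[t,0,0,0]);print(np.degrees(o.x[:2]),o.x[2:],o.cost,o.fun.round(1))
E
```

```text
[-48.65078014  -3.89199152] [-0.00770108 -0.00292663] 15.404339718011935 [-1.2  1.9  3.1  1.3 -2.1 -1.3 -1.2  0.4  1.3 -2.3]
[-48.6507803   -3.89199177] [-0.00770108 -0.00292663] 15.404339718010968 [-1.2  1.9  3.1  1.3 -2.1 -1.3 -1.2  0.4  1.3 -2.3]
[-48.65077278  -3.89195636] [-0.00770104 -0.00292662] 15.40433971838907 [-1.2  1.9  3.1  1.3 -2.1 -1.3 -1.2  0.4  1.3 -2.3]
```

Both halves show the basket tilted about 49° about its own x axis in the grip. I'll yaw it so that the wrist leans towards the base, undo the tilt with the tool, and set it down.

Emit:
move_arm(
  series=[
    {"grip":0.0,"xyz":[5,0,0],"angular":[0,0,0.14]},
    {"grip":0.0,"xyz":[10,0,0],"angular":[0,0,0.28]},
    {"grip":0.0,"xyz":[15,0,0],"angular":[0,0,0.42]},
    {"grip":0.0,"xyz":[20,0,0],"angular":[0,0,0.56]},
    {"grip":0.0,"xyz":[25,0,0],"angular":[0,0,0.7]},
    {"grip":0.0,"xyz":[30,0,0],"angular":[0,0,0.84]},
    {"grip":0.0,"xyz":[36,0,0],"angular":[0,0,0.98]},
    {"grip":0.0,"xyz":[36,0,0],"angular":[0,0,1.12]},
    {"grip":0.0,"xyz":[36,0,0],"angular":[0,0,1.26]},
    {"grip":0.0,"xyz":[36,0,0],"angular":[0,0,1.4]},
  ],
)

```text
time_s: 6.75
tcp_pos: [0.4482, -0.2466, 0.3704]
ee_rot: [[-0.999, -0.045, 0.005], [-0.045, 0.999, 0.0], [-0.005, -0.0, -1.0]]
wrist_force: [-0.1, 0.3, -3.3]
gripper_width: 0.136
gripper_force: 30.0
```

Emit:
move_arm(
  series=[
    {"grip":0.0,"xyz":[0,0,0],"angular":[0,-0.14,0]},
    {"grip":0.0,"xyz":[0,0,0],"angular":[0,-0.28,0]},
    {"grip":0.0,"xyz":[0,0,0],"angular":[0,-0.42,0]},
    {"grip":0.0,"xyz":[0,0,0],"angular":[0,-0.56,0]},
    {"grip":0.0,"xyz":[0,0,0],"angular":[0,-0.7,0]},
    {"grip":0.0,"xyz":[0,0,0],"angular":[0,-0.84,0]},
    {"grip":0.0,"xyz":[0,0,0],"angular":[0,-0.85,0]},
    {"grip":0.0,"xyz":[0,0,0],"angular":[0,-0.85,0]},
  ],
)

```text
time_s: 7.55
tcp_pos: [0.4464, -0.248, 0.3705]
ee_rot: [[-0.66, -0.049, 0.75], [-0.034, 0.999, 0.036], [-0.751, -0.002, -0.661]]
wrist_force: [1.2, -0.9, -3.1]
gripper_width: 0.135
gripper_force: 30.0
```

```bash
python3 go.py .45 -.25 .166 ; python3 - <<'E'
from h import *
b=cap("scene")
sc=cv2.resize(b["img"][70:300,70:300],(600,600),interpolation=cv2.INTER_CUBIC);save(sc,"p5.png")
print(b["s"]["ee_rot"])
E
```

```text
pos [ 0.4464 -0.248   0.3705] F [ 1.2 -0.9 -3.1] grip 0.13501021465749688 29.99171898700297 J [-25.  -8. -18. -34. -39. -43.]
shift mm [151.1  -1.8 137.8]
[[-0.65997361 -0.04913006  0.74968064]
 [-0.03359889  0.99879125  0.035877  ]
 [-0.7505371  -0.00151056 -0.66082658]]
```

View pics/p5.png

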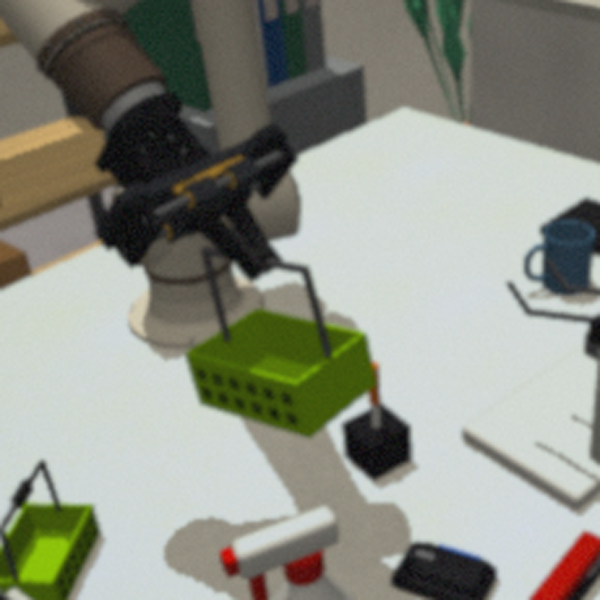

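The scene picture shows the basket about level, hanging clear between the small basket and the holder. I'm lowering it straight down.

Emit:
move_arm(
  series=[
    {"grip":0.0,"xyz":[26,0,23],"angular":[0,0,0]},
    {"grip":0.0,"xyz":[52,0,46],"angular":[0,0,0]},
    {"grip":0.0,"xyz":[79,0,69],"angular":[0,0,0]},
    {"grip":0.0,"xyz":[105,0,93],"angular":[0,0,0]},
    {"grip":0.0,"xyz":[131,0,116],"angular":[0,0,0]},
    {"grip":0.0,"xyz":[145,0,128],"angular":[0,0,0]},
    {"grip":0.0,"xyz":[150,0,132],"angular":[0,0,0]},
    {"grip":0.0,"xyz":[153,0,135],"angular":[0,0,0]},
    {"grip":0.0,"xyz":[153,0,135],"angular":[0,0,0]},
  ],
)

```text
time_s: 8.5
tcp_pos: [0.4504, -0.248, 0.1676]
ee_rot: [[-0.657, -0.053, 0.752], [-0.036, 0.999, 0.039], [-0.753, -0.001, -0.658]]
wrist_force: [1.3, 1.6, 3.7]
gripper_width: 0.137
gripper_force: 30.0
```

```bash
python3 go.py .45 -.25 .158
```

```text
pos [ 0.4504 -0.248   0.1676] F [1.3 1.6 3.7] grip 0.13663180236478964 30.003925608471036 J [-37.   9. -26. -68. -32.   4.]
shift mm [ 7.5 -1.9  5.9]
```

Emit:
move_arm(
  series=[
    {"grip":0.4,"xyz":[0,0,0],"angular":[0,0,0]},
    {"grip":0.4,"xyz":[0,0,0],"angular":[0,0,0]},
    {"grip":0.4,"xyz":[0,0,0],"angular":[0,0,0]},
    {"grip":0.4,"xyz":[0,0,-20],"angular":[0,0,0]},
    {"grip":0.5,"xyz":[0,0,-50],"angular":[0,0,0]},
    {"grip":0.6,"xyz":[-10,0,-90],"angular":[0,0,0]},
    {"grip":0.6,"xyz":[-40,0,-120],"angular":[0,0,0]},
    {"grip":0.6,"xyz":[-60,0,-130],"angular":[0,0,0]},
    {"grip":0.6,"xyz":[-60,0,-130],"angular":[0,0,0]},
  ],
)

```text
time_s: 9.4
tcp_pos: [0.3901, -0.2509, 0.3011]
ee_rot: [[-0.654, -0.051, 0.755], [-0.039, 0.999, 0.034], [-0.755, -0.007, -0.655]]
wrist_force: [1.1, 0.8, -0.6]
gripper_width: 0.597
gripper_force: 0.0
```

```bash
python3 go.py .46 -.25 .30 92.6
```

```text
pos [ 0.3901 -0.2509  0.3011] F [ 1.1  0.8 -0.6] grip 0.5970781462037429 0.0 J [-35.  -7. -25. -46. -40. -24.]
shift mm [-45.   -2.6  53.5]
rot [-0.005  0.856  0.008]
```

Emit:
move_arm(
  series=[
    {"grip":0.6,"xyz":[-7,0,8],"angular":[0,0.14,0]},
    {"grip":0.6,"xyz":[-15,0,16],"angular":[0,0.28,0]},
    {"grip":0.6,"xyz":[-22,0,25],"angular":[0,0.42,0]},
    {"grip":0.6,"xyz":[-30,0,34],"angular":[0,0.56,0]},
    {"grip":0.6,"xyz":[-38,0,44],"angular":[0,0.7,0]},
    {"grip":0.6,"xyz":[-45,-2,53],"angular":[0,0.84,0]},
    {"grip":0.6,"xyz":[-45,-2,53],"angular":[0,0.856,0]},
    {"grip":0.6,"xyz":[-45,-2,53],"angular":[0,0.856,0]},
    {"grip":0.6,"xyz":[-45,-2,53],"angular":[0,0.856,0]},
  ],
)

```text
time_s: 10.3
tcp_pos: [0.4582, -0.2486, 0.294]
ee_rot: [[-0.999, -0.05, -0.007], [-0.05, 0.999, 0.001], [0.007, 0.001, -1.0]]
wrist_force: [0.1, -0.3, 1.2]
gripper_width: 0.598
gripper_force: 0.0
```

```bash
python3 go.py .46 -.25 .30 92.6; python3 - <<'E'
from h import *
b=cap("wrist");save(cv2.resize(b["img"],(640,480),interpolation=cv2.INTER_CUBIC),"p6.png")
E
```

```text
pos [ 0.4582 -0.2486  0.294 ] F [ 0.1 -0.3  1.2] grip 0.5978762011422426 0.0 J [-11.  10.  -9.   0. -71. -77.]
shift mm [-1.7 -1.5 -6.1]
rot [ 0.001 -0.007  0.004]
```

View pics/p6.png

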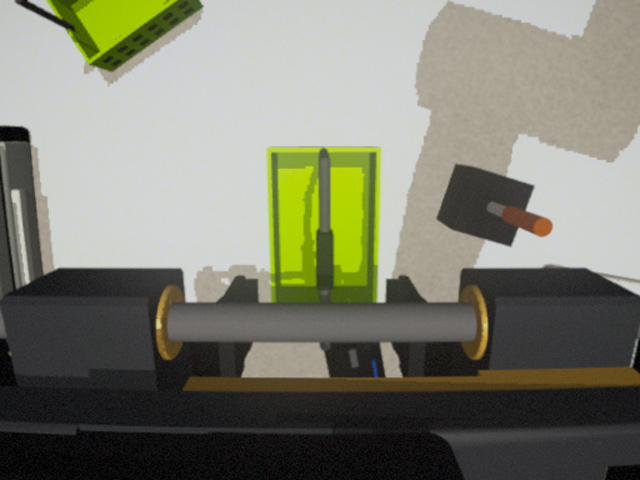

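Wrist view: the basket stands upright and aligned, with the sleeve at (325,261). The stylus's orange top end is at (541,227) and it enters the holder at (492,208); the holder's top corners are at (455,165), (532,185), (512,245), (438,219).

```bash
python3 go.py .46 -.25 .30; python3 - <<'E'
from h import *
c=load("wrist")
W=lambda u,v,z:at(c,(u+.5)/1.25-.5,(v+.5)/1.25-.5,z).round(4)
g=W(325,261,.155);print("sleeve",g)
print("sty top",W(541,227,.145),"entry",W(492,208,.055),"holder",np.mean([W(*p,.055) for p in((455,165),(532,185),(512,245),(438,219))],0))
s=c["s"];R=np.array(s["ee_rot"]);print("shift",(R.T@(np.array([g[0],g[1],.159])-s["tcp_pos"])*1000).round(1))
E
```

```text
pos [ 0.4578 -0.2487  0.2946] F [-0.3  0.7  0.8] grip 0.6022737310014554 0.0 J [-11.  10.  -9.   0. -71. -77.]
shift mm [-2.1 -1.4 -5.4]
sleeve [ 0.4729 -0.246   0.155 ]
sty top [ 0.4432 -0.0936  0.145 ] entry [ 0.4436 -0.0931  0.055 ] holder [ 0.440325 -0.100475  0.055   ]
shift [-15.8   1.7 134.8]
```

Emit:
move_arm(
  series=[
    {"grip":0.6,"xyz":[-14,2,40],"angular":[0,0,0]},
    {"grip":0.6,"xyz":[-14,2,80],"angular":[0,0,0]},
    {"grip":0.6,"xyz":[-14,2,115],"angular":[0,0,0]},
    {"grip":0.6,"xyz":[-14,2,135],"angular":[0,0,0]},
    {"grip":0.4,"xyz":[-14,2,140],"angular":[0,0,0]},
    {"grip":0.0,"xyz":[-14,2,140],"angular":[0,0,0]},
    {"grip":0.0,"xyz":[-14,2,140],"angular":[0,0,0]},
    {"grip":0.0,"xyz":[-14,2,140],"angular":[0,0,0]},
    {"grip":0.0,"xyz":[-14,2,140],"angular":[0,0,0]},
    {"grip":0.0,"xyz":[-14,2,140],"angular":[0,0,0]},
  ],
)

```text
time_s: 11.35
tcp_pos: [0.472, -0.2461, 0.1558]
ee_rot: [[-0.999, -0.05, -0.005], [-0.05, 0.999, -0.0], [0.005, -0.0, -1.0]]
wrist_force: [0.3, 1.3, 0.1]
gripper_width: 0.14
gripper_force: 0.6
```

Emit:
move_arm(
  series=[
    {"grip":0.0,"xyz":[0,0,0],"angular":[0,0,0]},
    {"grip":0.0,"xyz":[0,0,-5],"angular":[0,0,0]},
    {"grip":0.0,"xyz":[0,0,-20],"angular":[0,0,0]},
    {"grip":0.0,"xyz":[0,0,-45],"angular":[0,0,0]},
    {"grip":0.0,"xyz":[0,0,-80],"angular":[0,0,0]},
    {"grip":0.0,"xyz":[0,0,-115],"angular":[0,0,0]},
    {"grip":0.0,"xyz":[0,0,-150],"angular":[0,0,0]},
    {"grip":0.0,"xyz":[0,0,-170],"angular":[0,0,0]},
    {"grip":0.0,"xyz":[0,0,-180],"angular":[0,0,0]},
    {"grip":0.0,"xyz":[0,0,-180],"angular":[0,0,0]},
  ],
)

```text
time_s: 12.35
tcp_pos: [0.4728, -0.2461, 0.3356]
ee_rot: [[-0.999, -0.05, -0.005], [-0.05, 0.999, -0.0], [0.005, -0.0, -1.0]]
wrist_force: [1.0, 0.4, -3.1]
gripper_width: 0.133
gripper_force: 30.0
```

Emit:
move_arm(
  series=[
    {"grip":0.0,"xyz":[0,20,0],"angular":[0,0,-0.1]},
    {"grip":0.0,"xyz":[2,55,0],"angular":[0,0,-0.24]},
    {"grip":0.0,"xyz":[4,95,0],"angular":[0,0,-0.38]},
    {"grip":0.0,"xyz":[5,135,0],"angular":[0,0,-0.52]},
    {"grip":0.0,"xyz":[6,175,0],"angular":[0,0,-0.66]},
    {"grip":0.0,"xyz":[7,215,0],"angular":[0,0,-0.8]},
    {"grip":0.0,"xyz":[8,255,0],"angular":[0,0,-0.94]},
    {"grip":0.0,"xyz":[9,295,0],"angular":[0,0,-1.08]},
    {"grip":0.0,"xyz":[9,325,0],"angular":[0,0,-1.22]},
    {"grip":0.0,"xyz":[9,339,0],"angular":[0,0,-1.34]},
  ],
)

```text
time_s: 13.35
tcp_pos: [0.4458, 0.0942, 0.3329]
ee_rot: [[-0.172, -0.985, -0.01], [-0.985, 0.172, -0.001], [0.003, 0.009, -1.0]]
wrist_force: [1.5, -2.3, -2.6]
gripper_width: 0.136
gripper_force: 30.0
```

```bash
python3 go.py .4468 .0922 .256 173.1
```

```text
pos [0.4458 0.0942 0.3329] F [ 1.5 -2.3 -2.6] grip 0.13557864975271872 30.003914516419172 J [ 32.   2. -13.  -0. -75. -42.]
shift mm [ 1.5 -2.1 76.9]
rot [ 0.01  -0.003 -0.053]
```

Emit:
move_arm(
  series=[
    {"grip":0.0,"xyz":[0,-1,10],"angular":[0,0,-0.05]},
    {"grip":0.0,"xyz":[0,-1,30],"angular":[0,0,-0.05]},
    {"grip":0.0,"xyz":[0,-1,55],"angular":[0,0,-0.05]},
    {"grip":0.0,"xyz":[0,-1,72],"angular":[0,0,-0.05]},
    {"grip":0.0,"xyz":[0,-1,78],"angular":[0,0,-0.05]},
    {"grip":0.0,"xyz":[0,-1,78],"angular":[0,0,-0.05]},
    {"grip":0.0,"xyz":[0,-1,78],"angular":[0,0,-0.05]},
  ],
)

```text
time_s: 14.05
tcp_pos: [0.4477, 0.0919, 0.2575]
ee_rot: [[-0.131, -0.991, -0.006], [-0.991, 0.131, -0.0], [0.001, 0.005, -1.0]]
wrist_force: [-0.4, 0.5, -3.3]
gripper_width: 0.138
gripper_force: 30.0
```

```bash
python3 go.py .5759 .0766 .256 173.1; python3 - <<'E'
from h import *
b=cap("scene");a=cap("wrist");t=cap("top")
sc=cv2.resize(b["img"][100:260,190:350],(400,400),interpolation=cv2.INTER_CUBIC);wi=cv2.resize(a["img"],(400,300));tp=cv2.resize(t["img"][120:220,180:313],(400,300),interpolation=cv2.INTER_CUBIC)
im=np.zeros((600,800,3),np.uint8);im[:300,:400]=wi;im[300:,:400]=tp;im[:400,400:]=sc;save(im,"p7.png")
E
```

```text
pos [0.4477 0.0919 0.2575] F [-0.4  0.5 -3.3] grip 0.13757395337810507 29.969769464805722 J [ 32.   5. -21.  -0. -64. -39.]
shift mm [  -1.5 -129.1    0.7]
rot [ 0.005 -0.001 -0.01 ]
```

View pics/p7.png

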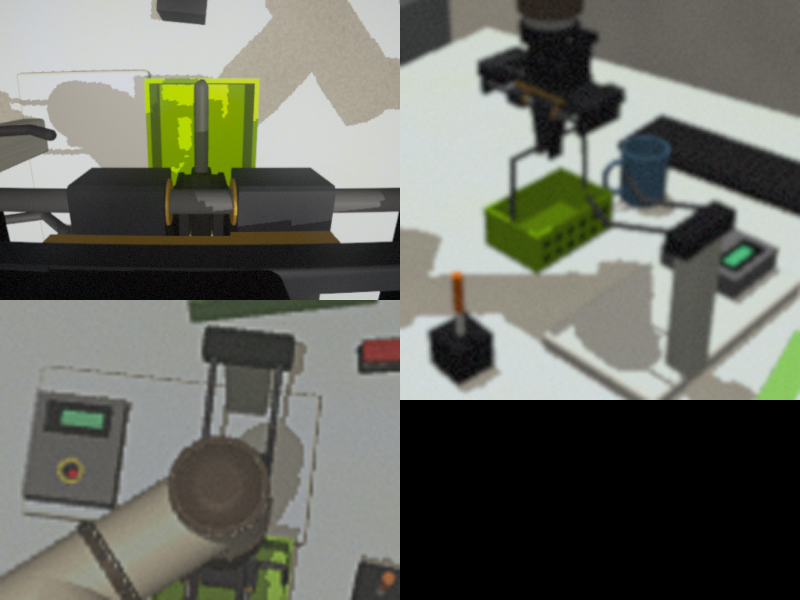

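Wrist (top left): basket upright in the grip, with the right prong's tip at (50,133). Scene (right): the basket is level in front of the hook, with the bar above the tips. I'll check that tip against my estimate.

```bash
python3 - <<'E'
from h import *
a=load("wrist");y=np.radians(-6.87);R=np.array([[np.cos(y),-np.sin(y)],[np.sin(y),np.cos(y)]])
for p in((54,133),(52,137)):print(R.T@(at(a,(p[0]+.5)*1.28-.5,(p[1]+.5)*1.28-.5,.225)[:2]-[.5759,.0766]))
E
```

```text
[-0.03176248 -0.03733626]
[-0.02997464 -0.03463176]
```

The tip agrees with my estimate to 2 mm. I'm moving in and then lowering.

Emit:
move_arm(
  series=[
    {"grip":0.0,"xyz":[-1,-15,0],"angular":[0,0,-0.01]},
    {"grip":0.0,"xyz":[-1,-40,0],"angular":[0,0,-0.01]},
    {"grip":0.0,"xyz":[-1,-65,0],"angular":[0,0,-0.01]},
    {"grip":0.0,"xyz":[-1,-90,0],"angular":[0,0,-0.01]},
    {"grip":0.0,"xyz":[-1,-112,0],"angular":[0,0,-0.01]},
    {"grip":0.0,"xyz":[-1,-125,0],"angular":[0,0,-0.01]},
    {"grip":0.0,"xyz":[-1,-129,0],"angular":[0,0,-0.01]},
    {"grip":0.0,"xyz":[-1,-129,0],"angular":[0,0,-0.01]},
    {"grip":0.0,"xyz":[-1,-129,0],"angular":[0,0,-0.01]},
  ],
)

```text
time_s: 15.1
tcp_pos: [0.5751, 0.076, 0.2564]
ee_rot: [[-0.121, -0.993, -0.007], [-0.993, 0.121, -0.0], [0.001, 0.006, -1.0]]
wrist_force: [-1.0, -0.5, -3.5]
gripper_width: 0.131
gripper_force: 30.0
```

Emit:
move_arm(
  series=[
    {"grip":0.0,"xyz":[0,0,10],"angular":[0,0,0]},
    {"grip":0.0,"xyz":[0,0,20],"angular":[0,0,0]},
    {"grip":0.0,"xyz":[0,0,28],"angular":[0,0,0]},
    {"grip":0.0,"xyz":[0,0,34],"angular":[0,0,0]},
    {"grip":0.0,"xyz":[0,0,38],"angular":[0,0,0]},
    {"grip":0.0,"xyz":[0,0,40],"angular":[0,0,0]},
    {"grip":0.0,"xyz":[0,0,40],"angular":[0,0,0]},
  ],
)

```text
time_s: 15.8
tcp_pos: [0.5762, 0.076, 0.2172]
ee_rot: [[-0.12, -0.993, -0.003], [-0.993, 0.12, -0.0], [0.001, 0.003, -1.0]]
wrist_force: [1.1, -1.6, -1.7]
gripper_width: 0.133
gripper_force: 30.0
```

```bash
python3 go.py .5759 .0766 .215 173.1
```

```text
pos [0.5762 0.076  0.2172] F [ 1.1 -1.6 -1.7] grip 0.13275152664488174 29.979543602094054 J [ 23.  19.  -8.  -0. -63. -30.]
shift mm [-0.5  0.4  2.2]
rot [ 0.003 -0.001 -0.   ]
```

Emit:
move_arm(
  series=[
    {"grip":0.0,"xyz":[0,0,1],"angular":[0,0,0]},
    {"grip":0.0,"xyz":[0,0,2],"angular":[0,0,0]},
    {"grip":0.4,"xyz":[0,0,2],"angular":[0,0,0]},
    {"grip":0.4,"xyz":[0,0,2],"angular":[0,0,0]},
    {"grip":0.4,"xyz":[0,0,2],"angular":[0,0,0]},
    {"grip":0.4,"xyz":[0,0,-5],"angular":[0,0,0]},
    {"grip":0.4,"xyz":[0,0,-20],"angular":[0,0,0]},
    {"grip":0.4,"xyz":[0,0,-45],"angular":[0,0,0]},
    {"grip":0.4,"xyz":[0,0,-75],"angular":[0,0,0]},
    {"grip":0.4,"xyz":[0,0,-100],"angular":[0,0,0]},
  ],
)

```text
time_s: 16.8
tcp_pos: [0.5758, 0.076, 0.3184]
ee_rot: [[-0.121, -0.993, -0.005], [-0.993, 0.121, -0.0], [0.001, 0.005, -1.0]]
wrist_force: [0.2, 0.0, -1.2]
gripper_width: 0.398
gripper_force: 0.0
```

```bash
python3 go.py .443 -.094 .25 173.1; python3 - <<'E'
from h import *
b=cap("scene");a=cap("wrist");c=b
o=np.array([.5759,.0766,0]);y=np.radians(-6.87);R=np.array([[np.cos(y),-np.sin(y),0],[np.sin(y),np.cos(y),0],[0,0,1]])
# green basket silhouette vs predicted hanging corners
h=cv2.cvtColor(b["img"],cv2.COLOR_RGB2HSV);m=cv2.inRange(h,(32,150,40),(50,255,255));m[:, :180]=0;m[250:]=0
n,l,st,ce=cv2.connectedComponentsWithStats(m);i=1+st[1:,4].argmax();print("green",st[i])
P=np.array([proj(c,o+R@[x,yy,z]) for x in(-.05,.05) for yy in(-.075,.075) for z in(.059,.119)]);print(P.min(0),P.max(0))
print("sleeve wrist px",proj(a,o+R@[0,0,.215]))
save(cv2.resize(a["img"][100:300],None,fx=1,fy=1),"w7.png")
g=a["img"];print(g[int(proj(a,o+R@[0,0,.219])[1]),:,:].mean(1).round(0)[235:275])
E
```

```text
pos [0.5758 0.076  0.3184] F [ 0.2  0.  -1.2] grip 0.39844394811785566 0.0 J [ 23.  16.   1.  -0. -76. -30.]
shift mm [184.7 111.   69.1]
rot [ 0.005 -0.001 -0.   ]
green [ 253  192   46   45 1306]
[250.33883697 189.90776613] [303.77629958 237.11965545]
sleeve wrist px [258.79912579 200.21052585]
[90. 90. 90. 90. 90. 88. 90. 90. 90. 91. 89. 89. 71. 51. 39. 45. 41. 41.
 40. 43. 46. 45. 43. 41. 46. 43. 48. 53. 75. 87. 90. 90. 92. 89. 90. 90.
 90. 90. 90. 89.]
```

The hanging position fits: the green silhouette is at 253–299 × 192–237 against a predicted 250–304 × 190–237 (the column hides part), and the sleeve is within 3 mm. Next is the stylus.

Emit:
move_arm(
  series=[
    {"grip":0.5,"xyz":[20,12,-5],"angular":[0,0,0]},
    {"grip":0.5,"xyz":[60,36,-5],"angular":[0,0,0]},
    {"grip":0.5,"xyz":[100,60,0],"angular":[0,0,0]},
    {"grip":0.5,"xyz":[140,84,20],"angular":[0,0,0]},
    {"grip":0.5,"xyz":[170,102,45],"angular":[0,0,0]},
    {"grip":0.5,"xyz":[182,110,65],"angular":[0,0,0]},
    {"grip":0.5,"xyz":[185,111,69],"angular":[0,0,0]},
    {"grip":0.5,"xyz":[185,111,69],"angular":[0,0,0]},
    {"grip":0.5,"xyz":[185,111,69],"angular":[0,0,0]},
    {"grip":0.5,"xyz":[185,111,69],"angular":[0,0,0]},
  ],
)

```text
time_s: 17.9
tcp_pos: [0.4442, -0.0935, 0.2492]
ee_rot: [[-0.119, -0.993, -0.004], [-0.993, 0.119, -0.0], [0.001, 0.004, -1.0]]
wrist_force: [0.5, 0.1, -0.3]
gripper_width: 0.498
gripper_force: 0.0
```

```bash
cat > sty.py <<'E'
from h import *
def orange(c):
    h=cv2.cvtColor(c["img"],cv2.COLOR_RGB2HSV);m=cv2.inRange(h,(3,150,60),(14,255,255));m[300:]=0
    n,l,st,ce=cv2.connectedComponentsWithStats(m)
    return [(st[i].tolist(),ce[i].round(1)) for i in range(1,n) if st[i][4]>40]
E
python3 - <<'E'
from sty import *
c=cap("wrist");print(c["s"]["tcp_pos"],c["s"]["joints"]);print(orange(c))
print(proj(c,[.4432,-.0934,.145]),proj(c,[.4432,-.0934,.09]),proj(c,[.4432,-.0934,.055]))
b=c["img"];x,y=proj(c,[.4432,-.0934,.12]).astype(int)
im=cv2.resize(b,(640,480),interpolation=cv2.INTER_CUBIC);save(im,"w8.png")
E
```

```text
[ 0.44420833 -0.09353528  0.24917296] [ 8.70641160e+00  5.15762194e+00 -2.19993749e+01 -2.33040063e-02
 -6.30713777e+01 -1.55588297e+01]
[([248, 181, 19, 30, 377], array([256.9, 197.9]))]
[256.73412967 201.52064486] [256.50721766 185.52767362] [256.40018087 177.98039723]
```

The orange part lies where predicted, with its top disc at about (257,201), so the position is good. I'm going down to grip.

Emit:
move_arm(
  series=[
    {"grip":0.5,"xyz":[0,1,40],"angular":[0,0,0]},
    {"grip":0.5,"xyz":[0,1,75],"angular":[0,0,0]},
    {"grip":0.5,"xyz":[0,1,105],"angular":[0,0,0]},
    {"grip":0.5,"xyz":[0,1,120],"angular":[0,0,0]},
    {"grip":0.5,"xyz":[0,1,123],"angular":[0,0,0]},
    {"grip":0.0,"xyz":[0,1,123],"angular":[0,0,0]},
    {"grip":0.0,"xyz":[0,1,123],"angular":[0,0,0]},
    {"grip":0.0,"xyz":[0,1,123],"angular":[0,0,0]},
    {"grip":0.0,"xyz":[0,1,123],"angular":[0,0,0]},
    {"grip":0.0,"xyz":[0,1,123],"angular":[0,0,0]},
  ],
)

```text
time_s: 18.95
tcp_pos: [0.4427, -0.0941, 0.1261]
ee_rot: [[-0.12, -0.993, -0.001], [-0.993, 0.12, -0.0], [0.0, 0.001, -1.0]]
wrist_force: [1.2, -0.7, -1.2]
gripper_width: 0.154
gripper_force: 29.9
```

```bash
python3 go.py .4442 -.0934 .126 173.1
```

```text
pos [ 0.4427 -0.0941  0.1261] F [ 1.2 -0.7 -1.2] grip 0.1543944487316272 29.92979963310063 J [  9.  13. -33.  -0. -44. -16.]
shift mm [-0.8 -1.4  0.1]
rot [ 0.001 -0.    -0.   ]
```

Emit:
move_arm(
  series=[
    {"grip":0.0,"xyz":[0,0,-5],"angular":[0,0,0]},
    {"grip":0.0,"xyz":[0,0,-20],"angular":[0,0,0]},
    {"grip":0.0,"xyz":[0,0,-45],"angular":[0,0,0]},
    {"grip":0.0,"xyz":[0,0,-75],"angular":[0,0,0]},
    {"grip":0.0,"xyz":[0,0,-110],"angular":[0,0,0]},
    {"grip":0.0,"xyz":[0,0,-140],"angular":[0,0,0]},
    {"grip":0.0,"xyz":[0,0,-158],"angular":[0,0,0]},
    {"grip":0.0,"xyz":[0,0,-164],"angular":[0,0,0]},
    {"grip":0.0,"xyz":[0,0,-164],"angular":[0,0,0]},
    {"grip":0.0,"xyz":[0,0,-164],"angular":[0,0,0]},
  ],
)

```text
time_s: 19.95
tcp_pos: [0.4412, -0.0941, 0.288]
ee_rot: [[-0.121, -0.993, -0.009], [-0.993, 0.121, -0.0], [0.001, 0.009, -1.0]]
wrist_force: [-0.5, 0.1, -0.1]
gripper_width: 0.156
gripper_force: 30.0
```

```bash
python3 go.py .5926 .2763 .29 173.1; python3 - <<'E'
from h import *
c=cap("wrist");s=c["s"];R=np.array(s["ee_rot"]);p=np.array(s["tcp_pos"])
for d in(.109,.097,.03): print("axis px",d,proj(c,p+R@[0,0,d]))
x,y=proj(c,p+R@[0,0,.109]);print(x,y)
h=cap("top")
a=c["img"][110:210,190:320];im=cv2.resize(a,(780,600),interpolation=cv2.INTER_CUBIC);save(im,"p9.png")
E
```

```text
pos [ 0.4412 -0.0941  0.288 ] F [-0.5  0.1 -0.1] grip 0.1555853543206245 29.955725627951324 J [  9.   3. -18.  -0. -69. -16.]
shift mm [-386.  -105.5   -3.3]
rot [ 0.009 -0.001 -0.001]
axis px 0.109 [255.93475622 199.73781698]
axis px 0.097 [255.89334835 204.01681704]
axis px 0.03 [255.56427652 238.10383793]
255.9347562178031 199.73781697964293
```

View pics/p9.png

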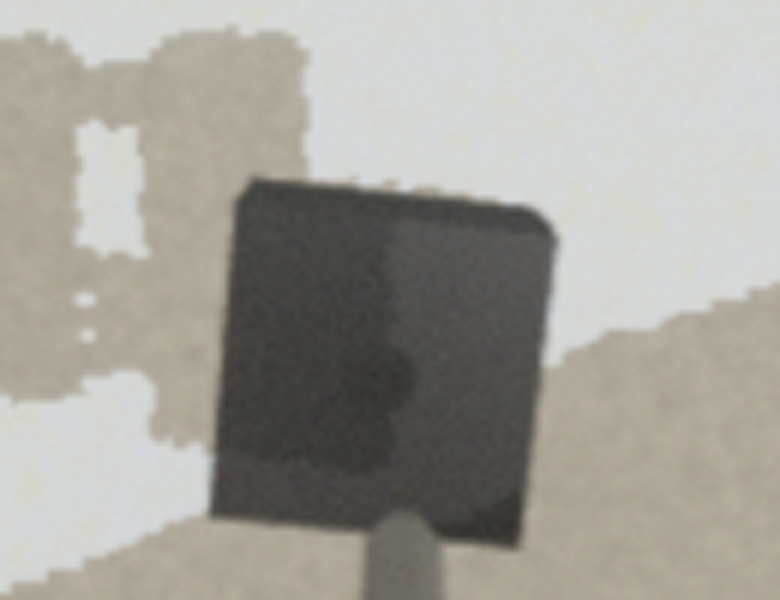

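Wrist crop: the tip end is at about (400,510), i.e. full-image (256.7,195), which agrees with it lying on the TCP axis within 1 mm. I'm moving round in front of the hook to above the hole.

Emit:
move_arm(
  series=[
    {"grip":0.0,"xyz":[-25,0,0],"angular":[0,0,0]},
    {"grip":0.0,"xyz":[-65,0,0],"angular":[0,0,0]},
    {"grip":0.0,"xyz":[-110,0,0],"angular":[0,0,0]},
    {"grip":0.0,"xyz":[-155,0,0],"angular":[0,0,0]},
    {"grip":0.0,"xyz":[-200,0,0],"angular":[0,0,0]},
    {"grip":0.0,"xyz":[-245,0,0],"angular":[0,0,0]},
    {"grip":0.0,"xyz":[-290,-5,0],"angular":[0,0,0]},
    {"grip":0.0,"xyz":[-325,-30,0],"angular":[0,0,0]},
    {"grip":0.0,"xyz":[-360,-60,0],"angular":[0,0,0]},
    {"grip":0.0,"xyz":[-386,-90,0],"angular":[0,0,0]},
  ],
)

```text
time_s: 21.05
tcp_pos: [0.5786, 0.2803, 0.2866]
ee_rot: [[-0.119, -0.993, -0.008], [-0.993, 0.119, -0.002], [0.003, 0.008, -1.0]]
wrist_force: [0.0, -0.2, -0.6]
gripper_width: 0.151
gripper_force: 30.0
```

Emit:
move_arm(
  series=[
    {"grip":0.0,"xyz":[0,-14,20],"angular":[0,0,0]},
    {"grip":0.0,"xyz":[0,-14,50],"angular":[0,0,0]},
    {"grip":0.0,"xyz":[0,-14,70],"angular":[0,0,0]},
    {"grip":0.0,"xyz":[0,-14,80],"angular":[0,0,0]},
    {"grip":0.0,"xyz":[0,-14,80],"angular":[0,0,0]},
    {"grip":0.0,"xyz":[0,-14,80],"angular":[0,0,0]},
    {"grip":0.0,"xyz":[0,-14,80],"angular":[0,0,0]},
  ],
)

```text
time_s: 21.75
tcp_pos: [0.5921, 0.2769, 0.2099]
ee_rot: [[-0.12, -0.993, -0.004], [-0.993, 0.12, 0.001], [-0.001, 0.004, -1.0]]
wrist_force: [-0.1, -0.3, 0.1]
gripper_width: 0.148
gripper_force: 30.0
```

```bash
python3 go.py .5926 .2763 .2 173.1; cat > hole.py <<'E'
from sty import *
c=cap("wrist");s=c["s"];R=np.array(s["ee_rot"]);p=np.array(s["tcp_pos"])
h=cv2.cvtColor(c["img"],cv2.COLOR_RGB2HSV);m=cv2.inRange(h,(18,110,70),(34,255,255));m[250:]=0
q=proj(c,[.5915,.2763,.06]);print("pred",q,"tip",proj(c,p+R@[0,0,.109]))
yy,xx=np.nonzero(m);k=np.hypot(xx-q[0],yy-q[1])<45;xx,yy=xx[k],yy[k];print(len(xx),xx.min(),xx.max(),yy.min(),yy.max())
G=np.array([at(c,u,v,.06)[:2] for u,v in zip(xx,yy)])
f=lambda a:np.hypot(*(G-a[:2]).T)-a[2]
from scipy.optimize import least_squares
o=least_squares(f,[*G.mean(0),.01],loss="soft_l1",f_scale=.001);print("hole",o.x,np.std(o.fun))
tip=p+R@[0,0,.109];print("tip",tip,"shift",(R.T@(np.array([*o.x[:2],tip[2]])-tip)*1000).round(1))
E
python3 hole.py
```

```text
pos [0.5921 0.2769 0.2099] F [-0.1 -0.3  0.1] grip 0.14821868939833796 29.956463458947837 J [ 39.  26.   2.  -0. -66. -46.]
shift mm [ 0.5 -0.6  9.9]
rot [ 0.004  0.001 -0.   ]
pred [255.98915114 186.83706712] tip [255.93869376 199.73154204]
428 238 273 169 202
hole [0.59204539 0.27585482 0.01378211] 0.0013041569854354627
tip [0.59167762 0.27701736 0.10089871] shift [ 1.1 -0.5 -0. ]
```

Emit:
move_arm(
  series=[
    {"grip":0.0,"xyz":[1,0,10],"angular":[0,0,0]},
    {"grip":0.0,"xyz":[1,-0.5,25],"angular":[0,0,0]},
    {"grip":0.0,"xyz":[1,-0.5,35],"angular":[0,0,0]},
    {"grip":0.0,"xyz":[1,-0.5,45],"angular":[0,0,0]},
    {"grip":0.0,"xyz":[1,-0.5,52],"angular":[0,0,0]},
    {"grip":0.0,"xyz":[1,-0.5,58],"angular":[0,0,0]},
    {"grip":0.0,"xyz":[1,-0.5,62],"angular":[0,0,0]},
    {"grip":0.0,"xyz":[1,-0.5,62],"angular":[0,0,0]},
    {"grip":0.0,"xyz":[1,-0.5,62],"angular":[0,0,0]},
  ],
)

```text
time_s: 22.7
tcp_pos: [0.5917, 0.2755, 0.1479]
ee_rot: [[-0.12, -0.993, -0.005], [-0.993, 0.12, -0.0], [0.001, 0.005, -1.0]]
wrist_force: [-0.7, 0.1, 5.4]
gripper_width: 0.15
gripper_force: 30.0
```

```bash
python3 go.py .592 .2759 .135 173.1
```

```text
pos [0.5917 0.2755 0.1479] F [-0.7  0.1  5.4] grip 0.15006544454796503 30.00751645769924 J [ 39.  29.  -3.  -0. -58. -46.]
shift mm [-0.4 -0.3 12.9]
rot [ 0.005 -0.001 -0.   ]
```

The tip is actually 121 mm ahead of the TCP (6 + 115), not 109, so it is at 0.027 m and the button is at its stop with 5.4 N. I'll add a little margin and check the hold.

Emit:
move_arm(
  series=[
    {"grip":0.0,"xyz":[0,0,1],"angular":[0,0,0]},
    {"grip":0.0,"xyz":[0,0,1],"angular":[0,0,0]},
    {"grip":0.0,"xyz":[0,0,1],"angular":[0,0,0]},
    {"grip":0.0,"xyz":[0,0,1],"angular":[0,0,0]},
  ],
)

```text
time_s: 23.1
tcp_pos: [0.5918, 0.2756, 0.1478]
ee_rot: [[-0.12, -0.993, -0.004], [-0.993, 0.12, 0.0], [0.0, 0.004, -1.0]]
wrist_force: [-2.0, 0.1, 8.5]
gripper_width: 0.153
gripper_force: 30.0
```

```bash
python3 go.py .592 .2759 .148; python3 - <<'E'
from h import *
b=cap("scene");h=cv2.cvtColor(b["img"],cv2.COLOR_RGB2HSV);m=cv2.inRange(h,(32,150,40),(50,255,255));m[:, :180]=0;m[250:]=0
n,l,st,ce=cv2.connectedComponentsWithStats(m);print("green",st[1+st[1:,4].argmax()])
s=r.sense();print(s["wrist_force"],s["tcp_pos"])
E
```

```text
pos [0.5918 0.2756 0.1478] F [-2.   0.1  8.5] grip 0.15340375574083626 30.030304435640574 J [ 39.  29.  -3.  -0. -58. -46.]
shift mm [-0.4 -0.1 -0.2]
green [ 253  192   47   45 1321]
[-2.79778627 -1.32687783  7.52606005] [0.59183009 0.27557677 0.14775991]
```

```bash
python3 -c "
from station import r
print(r.finish_job())"
```

```text
the job is handed in; nothing more can be done
None
```

I handed the job in at about 23 s of robot time: the basket hangs free on both prongs and the gripped stylus holds the zero button at its stop with about 8 N (verdict not shown); on my first approach the basket hit a prong and tilted in the grip, so I set it down and regripped it.

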